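# Sort the door and drawer hardware into the coloured trays

### The job

Sort the loose hardware on the shelf: both door latches (zinc and brass) go in the red tray, both drawer pulls (aluminium and black) in the yellow tray, and the black funnel in the green tray. Each piece must end up standing flat on its tray's floor the way up it is now, not on the rim or on another piece. Leave the white tin and the blue mallet where they are.

Things in the scene. Friction and masses are not known exactly. Their poses are not given: they have to be found in the camera images.
- latch_zinc_c (a point): Dull grey zinc surface-mount door latch, lying on its back plate: a box body 70 (x) x 30 (y) x 26 mm high, with a bolt tongue 14 mm wide sticking out 13 mm at its +x end and a small dark thumb knob (14 mm across, 8 mm high) on top. The point is the centre of the box body, 13 mm above its underside; grasp it across the 30 mm width. About 0.14 kg. Belongs in the red tray.
- latch_brass_c (a point): Yellow-gold brass surface-mount door latch, lying on its back plate: a box body 70 (x) x 30 (y) x 26 mm high, with a bolt tongue 14 mm wide sticking out 13 mm at its +x end and a small dark thumb knob (14 mm across, 8 mm high) on top. The point is the centre of the box body, 13 mm above its underside; grasp it across the 30 mm width. About 0.14 kg. Belongs in the red tray.
- pull_alu_c (a point): Silvery aluminium drawer pull standing on its two feet: a straight grip bar 110 long (x) x 14 wide (y) x 10 mm thick at the top, 22 to 32 mm above the underside, on two feet 14 x 20 mm whose centres are 47 mm either side of the middle. The point is half-way up, 16 mm above the underside (11 mm below the middle of the bar); grasp the bar across its 14 mm width. About 0.07 kg. Belongs in the yellow tray.
- pull_black_c (a point): Black plastic drawer pull standing on its two feet: a straight grip bar 110 long (x) x 14 wide (y) x 10 mm thick at the top, 22 to 32 mm above the underside, on two feet 14 x 20 mm whose centres are 47 mm either side of the middle. The point is half-way up, 16 mm above the underside (11 mm below the middle of the bar); grasp the bar across its 14 mm width. About 0.07 kg. Belongs in the yellow tray.
- funnel_c (a point): Black plastic funnel standing mouth down, spout straight up: round, 76 mm across at the mouth (the lowest 5 mm), narrowing to 24 mm at 42 mm height and then a spout narrowing to 18 mm at the top, 80 mm above the underside. The point is on its axis, 40 mm up; z is the axis. Grasp the spout. About 0.05 kg. Belongs in the green tray.
- tray_red_in (a point): Red plastic sorting tray fixed to the shelf, outside 160 x 160 mm, walls 4 mm thick and 22 mm high measured from the shelf, turned up to 0.2 rad. The point is the centre of its inner floor, 4 mm above the shelf; inside 152 x 152 mm along its x and y. For the two latches.
- tray_yellow_in (a point): Yellow plastic sorting tray fixed to the shelf, outside 160 x 160 mm, walls 4 mm thick and 22 mm high measured from the shelf, turned up to 0.2 rad. The point is the centre of its inner floor, 4 mm above the shelf; inside 152 x 152 mm along its x and y. For the two drawer pulls.
- tray_green_in (a point): Green plastic sorting tray fixed to the shelf, outside 160 x 160 mm, walls 4 mm thick and 22 mm high measured from the shelf, turned up to 0.2 rad. The point is the centre of its inner floor, 4 mm above the shelf; inside 152 x 152 mm along its x and y. For the funnel.
- tin_c (a point): Bystander: round white tin with a steel lid, 69 mm across, 68 mm high, standing among the hardware; the point is its centre, 34 mm up. Not to be disturbed.
- mallet_c (a point): Bystander: mallet lying beyond the trays, blue head (a cylinder 48 mm across, 80 mm long) and a 200 mm wooden handle 24 mm thick; the point is the centre of the head, 24 mm up. The handle runs from it along the point's -x. Not to be disturbed.
There are look-alikes about, which are no part of the job. There is more than one size of the part that bears latch_brass_c; the job needs the middle-sized. Of the things shaped like the part that bears pull_alu_c, the aluminium one is meant.

How it is judged:
By the outcome, as a careful person would: the job done as asked, in the order asked, and still so for the second after the job is handed in, with the robot touching nothing.
It also fails if it takes over 128 s, if anything falls off the work surface, if the arm or the gripper's body presses on something with over 40 N, if the wrist force passes 120 N, or if a joint passes its speed limit or range.

### The arm

A 6-joint arm with a two-finger parallel gripper is mounted at the origin on the work surface. World frame = base frame: x ahead of the robot, y to its left, z up, the work surface at z = 0. Lengths are in m, angles in rad, forces in N, time in s.
With the tool pointing down it reaches from about 0.3 to 0.775 m from the base axis. Payload 14.6 kg.
Tool frame: the origin (TCP) lies where the fingers leave the gripper's body, on its centre line; the fingertips stand 97 mm ahead of it and the grasp point (between the pads) lies 78 mm ahead of it (ctrl.finger_overhang is the distance from the TCP to the fingertips, in m); z points along the fingers, y is the direction in which the jaws open and shut (so a half turn about z gives the same grasp; the last joint's range is limited). The gripper opens to 94 mm and grips with 3 to 60 N. Pads are 16 mm wide; open, the fingers measure 119 mm over their backs; the gripper's body (75 mm by 177 mm) begins 78 mm behind the grasp point.
Start: joints at [1.158, 0.3, 1.521, -0, 1.321, -0.067], TCP at [0.186, 0.517, 0.303] pointing down, gripper open.
Joint ranges: [-3.03, 3.03], [-0.79, 2.21], [0.23, 2.52], [-1.04, 4.18], [0, 3.07], [-2.55, 2.55]. Speed limits (rad/s): [2.22, 2.22, 2.57, 3.14, 3.14, 3.14].

### API

Orientations are given as [roll, pitch, yaw] about the fixed x, y, z axes, in that order (R = Rz(yaw) Ry(pitch) Rx(roll)).
In Python, from station import ctrl, imaging, hand_in gives the robot as it stands.
- The arm moves only by the shell command python3 -m pendant 'ROWS' [FORCE]. ROWS is JSON, a list of rows, each a list of 7 numbers: the shift along the tool's x, y, z normalised to -1 to 1, where 1 is 120 mm, then the turn, a rotation vector about the tool's x, y, z normalised to -1 to 1, where 1 is 30 degrees, then the closure, from -1 (fully open) to 1 (shut). A call has 1 to 10 rows; each row shifts and turns the commanded pose from where the row before left it, along the tool's axes as they then stand; what a row does not reach is not made up. A row lasts 1/12 s, in which the tool goes at most 41.7 mm and 7.16 degrees, less where a joint would pass 70% of its speed; a pose out of reach is approached as far as the arm can. A call with a number of a shift or a turn outside -1 to 1 is refused whole. A call with a gripper value outside its range is refused whole. The fingers move at their own pace and stop on an object; FORCE is the grip in N (left out, the last holds). Time passes only in rows, so rows that do not move let the fingers close. It gives the time, the measured TCP pose, the force and the opening at its end, in the units of the state.
- ctrl.get_obs(): the state, without advancing time (a new reading comes with each control period).
- imaging.camera(name): name is "scene" or "top" or "wrist"; returns a dict with "image" (400x640x3 uint8, red, green, blue), "mtx" (3x3 intrinsics, pixels), "rvec" (rotation vector, rad) and "tvec" (3), from world to camera coordinates, as OpenCV has them. Camera axes: x right, y down, z forward; pixel columns grow to the right and rows downward; lengths in m; the calibration is good to about 2 mm. A picture is of the moment at which its call begins. There is no depth.
- hand_in(): hands the job in, once; it reports no verdict.
The state is a dict: "time_s": time; "qpos": joint angles; "joint_vel": joint speeds; "tau": joint torques, N m; "ee_pos": TCP position; "eef_rot": TCP orientation; "force": force on the tool from outside, world axes, zero at the start; "moment": the same for the moment, N m; "grip_width": finger opening in m.
Only numpy, scipy, OpenCV 4.12 (cv2) and the standard library are available. Lean on these libraries where they do the work, as an engineer would, in place of code of your own. Each camera call takes 0.05 s, during which the arm holds its last target.

## Working session

There is one attempt and no reset: what is moved stays moved. The work goes in short steps, Python scripts to look and compute and a shell command to move; the robot and the scene stay as the last step left them, time stands still between calls to the robot, and variables do not carry over. Pictures are saved under pics/ and viewed, and the job is handed in when it is done.

```bash
mkdir -p pics; ls; python3 - <<'E'
from station import ctrl, imaging
import cv2
print(ctrl.get_obs())
for n in ("scene","top","wrist"):
    c=imaging.camera(n); cv2.imwrite(f"pics/{n}0.png",c["image"][:,:,::-1]); 
    R=cv2.Rodrigues(c["rvec"])[0]; print(n,c["mtx"].tolist(),(-R.T@c["tvec"].reshape(3)).tolist(),R.round(2).tolist())
E
```

```text
pics
{'time_s': 0.0, 'qpos': array([ 1.15840945e+00,  3.00430953e-01,  1.52158967e+00,  1.16233090e-05,
        1.32066234e+00, -6.65930277e-02]), 'joint_vel': array([ 0.00049293,  0.00031806, -0.00067291, -0.00103902, -0.00240703,
       -0.00053415]), 'tau': array([ 1.93342086e-03, -5.31806266e+01, -3.52736843e+01,  7.09448196e-02,
        2.43466313e-02, -1.05026754e-04]), 'ee_pos': array([0.18635602, 0.51730683, 0.30210465]), 'eef_rot': array([-3.14050550e+00, -8.37872620e-05,  2.79579588e+00]), 'force': array([ 0.13272013, -0.34827109,  0.77473253]), 'moment': array([ 0.03106113,  0.07140787, -0.03678622]), 'grip_width': 0.09399922334552208}
scene [[366.50081592341894, 0.0, 318.7456150988931], [0.0, 366.50081592341894, 196.76593515213574], [0.0, 0.0, 1.0]] [1.0472307600435586, 0.6821853044721439, 0.8069903446753] [[-0.8, 0.6, 0.01], [0.39, 0.53, -0.76], [-0.45, -0.6, -0.66]]
top [[385.48291722753544, 0.0, 323.46286188507906], [0.0, 385.48291722753544, 199.90510563060428], [0.0, 0.0, 1.0]] [0.3093151875508988, 0.033921605406935826, 1.1242161113042501] [[0.0, -1.0, 0.02], [-0.98, -0.0, -0.18], [0.19, -0.02, -0.98]]
wrist [[319.4363527734133, 0.0, 317.13075179581597], [0.0, 319.4363527734133, 195.4309966215828], [0.0, 0.0, 1.0]] [0.11217593944774182, 0.5432745086876141, 0.38581630264608674] [[0.34, 0.94, -0.0], [0.91, -0.33, 0.27], [0.25, -0.09, -0.96]]
```

View pics/top0.png

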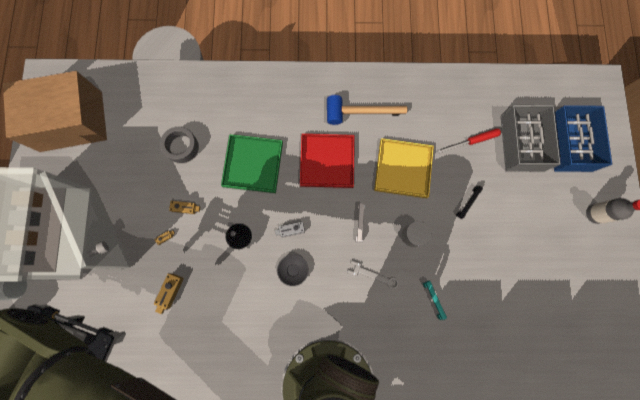

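View pics/scene0.png

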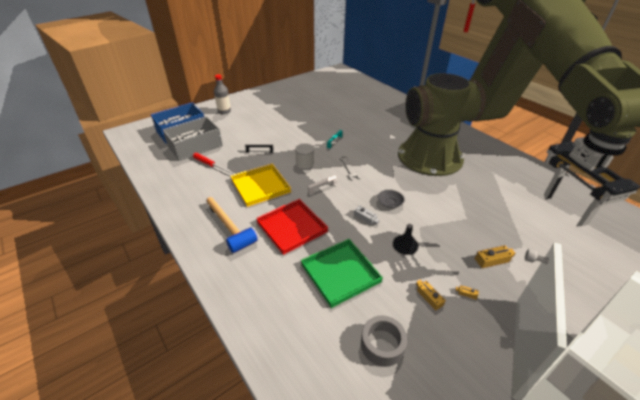

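View pics/wrist0.png

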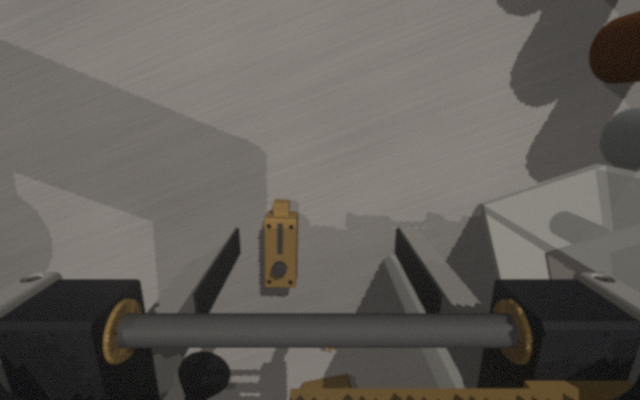

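```bash
cat > h.py <<'E'
import numpy as np, cv2
from station import ctrl, imaging
def cam(n):
    c=imaging.camera(n); c["R"]=cv2.Rodrigues(np.asarray(c["rvec"],float))[0]; c["t"]=np.asarray(c["tvec"],float).reshape(3); c["C"]=-c["R"].T@c["t"]; return c
def ray(c,u,v,z):
    d=c["R"].T@np.linalg.inv(c["mtx"])@np.array([u,v,1.]); s=(z-c["C"][2])/d[2]; return c["C"]+s*d
def proj(c,P):
    p=c["R"]@np.asarray(P,float)+c["t"]; p=c["mtx"]@p; return p[:2]/p[2]
def save(name,img): cv2.imwrite("pics/"+name,img[:,:,::-1])
E
python3 - <<'E'
from h import *
c=cam("top"); im=c["image"]
save("t1.png",cv2.resize(im[120:320,140:340],None,fx=3,fy=3,interpolation=2)[:600])
save("t2.png",cv2.resize(im[120:320,290:490],None,fx=3,fy=3,interpolation=2)[:600])
for n,p in dict(brassA=(183,207),brassB=(165,237),brassC=(168,292)).items(): print(n,ray(c,*p,0.026).round(3))
for n,p in dict(zinc=(290,229),alu=(360,222),blk=(469,200),fun=(238,236),tin=(416,232),g=(252,163),r=(327,160),y=(405,167)).items(): print(n,ray(c,*p,0.02).round(3))
E
```

```text
brassA [0.494 0.417 0.026]
brassB [0.408 0.461 0.026]
brassC [0.256 0.442 0.026]
zinc [0.432 0.109 0.02 ]
alu [ 0.453 -0.092  0.02 ]
blk [ 0.519 -0.414  0.02 ]
fun [0.411 0.257 0.02 ]
tin [ 0.424 -0.253  0.02 ]
g [0.627 0.225 0.02 ]
r [0.638 0.003 0.02 ]
y [ 0.618 -0.229  0.02 ]
```

View pics/t1.png

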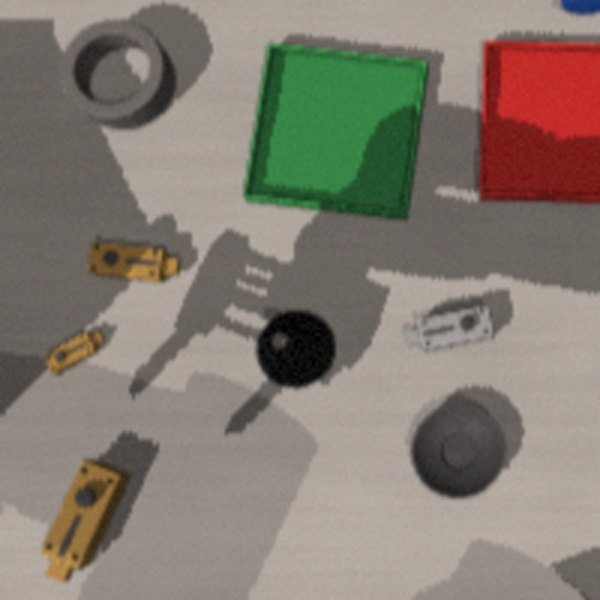

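View pics/t2.png

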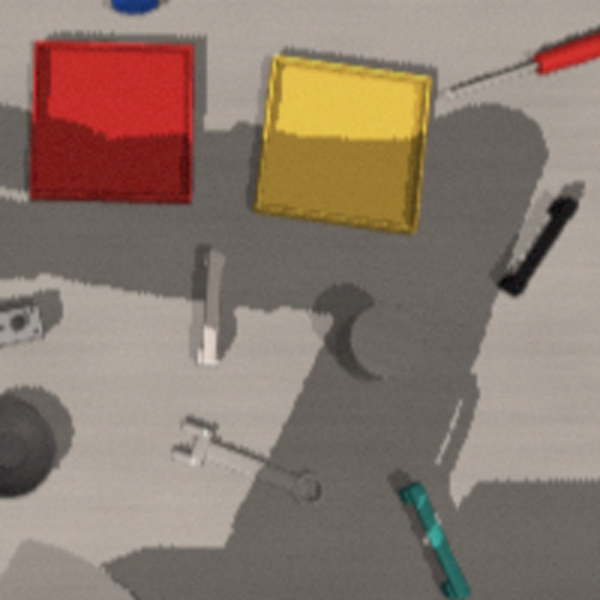

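```bash
cat >> h.py <<'E'
def blob(c,mask,near,amin=20):
    n,l,s,ce=cv2.connectedComponentsWithStats(mask.astype(np.uint8)); b=[i for i in range(1,n) if s[i,4]>=amin]
    i=min(b,key=lambda i:np.hypot(*(ce[i]-near))); ys,xs=np.where(l==i); return xs,ys
def rectw(c,xs,ys,z):
    P=np.array([ray(c,x,y,z)[:2] for x,y in zip(xs,ys)],np.float32); return cv2.minAreaRect(P*1000),P.mean(0)
E
python3 - <<'E'
from h import *
c=cam("top"); im=c["image"]; hsv=cv2.cvtColor(im,cv2.COLOR_RGB2HSV); H,S,V=[hsv[...,i].astype(int) for i in range(3)]
br=(H>12)&(H<28)&(S>110)&(V>60)
for n,p in dict(A=(183,207),B=(165,237),C=(168,292)).items():
    xs,ys=blob(c,br,p); print(n,len(xs),rectw(c,xs,ys,.024))
for n,m,p in (("g",(H>40)&(H<85)&(S>120),(252,163)),("r",((H<8)|(H>172))&(S>130),(327,160)),("y",(H>20)&(H<32)&(S>120),(405,167))):
    xs,ys=blob(c,m,p); print(n,len(xs),rectw(c,xs,ys,.022))
xs,ys=blob(c,(V<45),(238,236)); print("fun",len(xs),xs.min(),xs.max(),ys.min(),ys.max(),rectw(c,xs,ys,.0))
xs,ys=blob(c,(V<60),(469,200)); print("blk",len(xs),rectw(c,xs,ys,.032))
s=cam("scene")
def tri(p,q):
    A=[];b=[]
    for k,(u,v) in ((c,p),(s,q)):
        d=k["R"].T@np.linalg.inv(k["mtx"])@np.array([u,v,1.]); d/=np.linalg.norm(d); M=np.eye(3)-np.outer(d,d); A.append(M); b.append(M@k["C"])
    return np.linalg.lstsq(np.vstack(A),np.hstack(b),rcond=None)[0]
save("s1.png",cv2.resize(s["image"][120:320,290:490],None,fx=3,fy=3,interpolation=2))
save("z1.png",cv2.resize(im[185:285,260:380],None,fx=6,fy=6,interpolation=2))
E
```

```text
A 262 (((494.2628479003906, 413.5907287597656), (85.30958557128906, 31.127775192260742), 84.42923736572266), array([0.49390087, 0.41531613], dtype=float32))
B 131 (((408.8869323730469, 464.12158203125), (21.345836639404297, 56.161705017089844), 31.212764739990234), array([0.40823364, 0.4649938 ], dtype=float32))
C 495 (((252.1351776123047, 445.1048278808594), (45.413841247558594, 107.48548889160156), 68.37293243408203), array([0.2542645 , 0.44548297], dtype=float32))
g 2791 (((627.2886962890625, 225.43820190429688), (158.1372833251953, 159.6438751220703), 83.467529296875), array([0.62661904, 0.22546926], dtype=float32))
r 2833 (((637.8838500976562, 3.37677001953125), (159.85354614257812, 163.46218872070312), 88.60348510742188), array([0.6367219 , 0.00368919], dtype=float32))
y 2783 (((616.1173706054688, -225.4617156982422), (162.04013061523438, 164.39898681640625), 82.26727294921875), array([ 0.61635983, -0.2250871 ], dtype=float32))
fun 474 226 251 224 248 (((414.2096862792969, 260.56829833984375), (71.16380310058594, 70.40453338623047), 46.331214904785156), array([0.41378108, 0.25964692], dtype=float32))
blk 199 (((513.1713256835938, -409.1452331542969), (21.62738800048828, 114.54937744140625), 52.5299072265625), array([ 0.51153314, -0.40977496], dtype=float32))
```

View pics/z1.png

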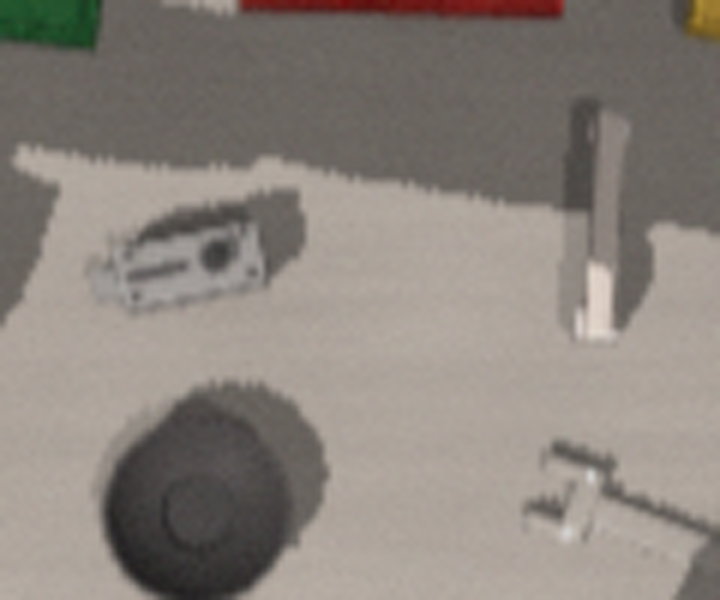

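View pics/s1.png

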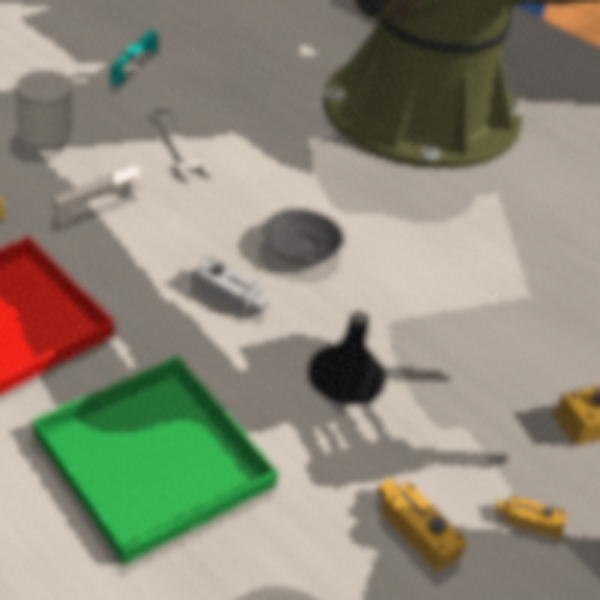

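```bash
cat >> h.py <<'E'
def plan(x,y,z,yaw=None):
    o=ctrl.get_obs(); p=np.array(o["ee_pos"]); r,pi,yw=o["eef_rot"]
    t=0
    if yaw is not None:
        dw=(yaw-yw+np.pi/2)%np.pi-np.pi/2; 
        t=dw; print("q6 after: turn units",round(-np.degrees(dw)/30,3),"q6~",round(np.arctan2(y,x)+np.pi/2-(yw+dw),2))
    d=np.array([x,y,z])-p
    def tf(yw): return np.array([[np.cos(yw),np.sin(yw)],[np.sin(yw),-np.cos(yw)]])@d[:2]/.12
    print("pos",p.round(4),"rpy",np.round([r,pi,yw],4),"grip",round(o["grip_width"],4),"t",round(o["time_s"],2))
    print("shift xy now",tf(yw).round(3),"after turn",tf(yw+t).round(3),"z",round(-d[2]/.12,3))
E
python3 - <<'E'
from h import *
c=cam("top")
P=ray(c,292.2,229.3,.026); print(P)
a=ray(c,260+612/6,185+110/6,.032);b=ray(c,260+598/6,185+335/6,.032); print(a,b,(a+b)/2,np.linalg.norm(a-b))
plan(P[0],P[1],.25,1.75)
E
```

```text
[0.43034638 0.10273679 0.026     ]
[ 0.50536825 -0.09751385  0.032     ] [ 0.39744556 -0.08896745  0.032     ] [ 0.4514069  -0.09324065  0.032     ] 0.10826055234773999
q6 after: turn units 1.997 q6~ 0.06
pos [0.1864 0.5174 0.3025] rpy [-3.1413 -0.      2.7959] grip 0.0942 t 0.35
shift xy now [-3.084 -2.562] after turn [-3.763  1.384] z 0.438
```

```bash
python3 -m pendant '[[0,0,0,0,0,0.222,-0.28],[0,0,0,0,0,0.222,-0.28],[0,0,0,0,0,0.222,-0.28],[0,0,0,0,0,0.222,-0.28],[0,0,0,0,0,0.222,-0.28],[0,0,0,0,0,0.222,-0.28],[0,0,0,0,0,0.222,-0.28],[0,0,0,0,0,0.222,-0.28],[0,0,0,0,0,0.222,-0.28]]' 20
python3 -m pendant '[[-0.3,0.11,0,0,0,0,-0.28],[-0.3,0.11,0,0,0,0,-0.28],[-0.3,0.11,0,0,0,0,-0.28],[-0.3,0.11,0,0,0,0,-0.28],[-0.3,0.11,0,0,0,0,-0.28],[-0.3,0.11,0,0,0,0,-0.28],[-0.3,0.11,0,0,0,0,-0.28],[-0.3,0.11,0,0,0,0,-0.28],[-0.3,0.11,0,0,0,0,-0.28],[-0.3,0.11,0,0,0,0,-0.28]]'
python3 - <<'E'
from h import *
plan(.4303,.1027,.25,1.75)
E
```

```text
time_s: 1.1
ee_pos: [0.1864, 0.5174, 0.3026]
eef_rot: [-3.142, 0.0, 1.744]
force: [0.5, 0.5, 0.5]
grip_width: 0.0602
time_s: 1.93
ee_pos: [0.3808, 0.1849, 0.3029]
eef_rot: [3.141, -0.0, 1.75]
force: [0.3, 0.8, 0.1]
grip_width: 0.0604
q6 after: turn units -0.0 q6~ 0.06
pos [0.3808 0.1849 0.3029] rpy [ 3.1410e+00 -1.0000e-04  1.7498e+00] grip 0.0604 t 1.93
shift xy now [-0.747  0.284] after turn [-0.747  0.284] z 0.441
```

```bash
python3 -m pendant '[[-0.25,0.095,0.1,0,0,0,-0.28],[-0.25,0.095,0.1,0,0,0,-0.28],[-0.247,0.094,0.1,0,0,0,-0.28],[0,0,0.14,0,0,0,-0.28],[0,0,0,0,0,0,-0.28]]'
python3 - <<'E'
from h import *
c=cam("wrist"); save("w1.png",c["image"]); plan(.4303,.1027,.25,1.75)
print(proj(c,[.4303,.1027,.026]))
E
```

```text
time_s: 2.35
ee_pos: [0.4295, 0.1032, 0.2473]
eef_rot: [-3.137, -0.0, 1.747]
force: [-0.2, 0.1, -0.5]
grip_width: 0.0602
q6 after: turn units -0.003 q6~ 0.06
pos [0.4295 0.1041 0.2489] rpy [-3.1388e+00 -2.0000e-04  1.7483e+00] grip 0.0598 t 2.4
shift xy now [-0.013  0.005] after turn [-0.013  0.005] z -0.009
[319.95250518 188.70398124]
```

View pics/w1.png

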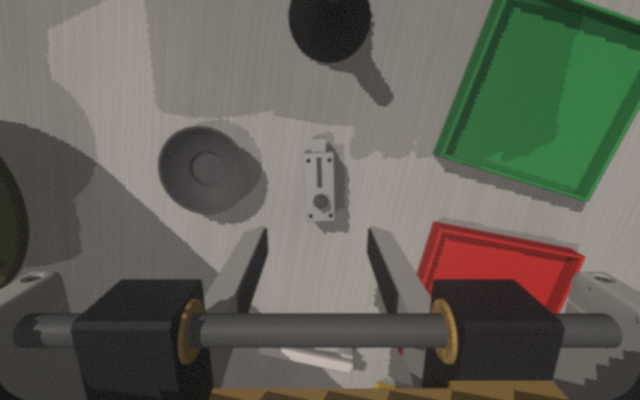

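```bash
python3 -m pendant '[[-0.013,0.005,0.25,0,0,0,-0.28],[0,0,0.25,0,0,0,-0.28],[0,0,0.25,0,0,0,-0.28],[0,0,0.25,0,0,0,-0.28],[0,0,0.15,0,0,0,-0.28],[0,0,0.08,0,0,0,-0.28],[0,0,0,0,0,0,-0.28]]'
python3 -m pendant '[[0,0,0,0,0,0,1],[0,0,0,0,0,0,1],[0,0,0,0,0,0,1],[0,0,0,0,0,0,1],[0,0,0,0,0,0,1]]' 25
```

```text
time_s: 2.98
ee_pos: [0.4303, 0.1037, 0.1016]
eef_rot: [-3.14, -0.0, 1.751]
force: [0.2, 0.1, -0.2]
grip_width: 0.0602
time_s: 3.4
ee_pos: [0.4309, 0.1031, 0.1029]
eef_rot: [3.14, 0.0, 1.75]
force: [-0.6, -0.1, 1.1]
grip_width: 0.0302
```

```bash
python3 -m pendant '[[0,0,-0.1,0,0,0,1],[0,0,-0.25,0,0,0,1],[0,0,-0.25,0,0,0.18,1],[0,0,-0.2,0,0,0.2,1],[0,0,0,0,0,0,1]]'
python3 - <<'E'
from h import *
plan(.673,-.003,.107,1.546)
E
```

```text
time_s: 3.82
ee_pos: [0.432, 0.1033, 0.2027]
eef_rot: [3.135, -0.001, 1.544]
force: [-0.1, -0.9, -0.7]
grip_width: 0.03
q6 after: turn units -0.003 q6~ 0.02
pos [0.432  0.1033 0.2027] rpy [ 3.1347e+00 -1.3000e-03  1.5444e+00] grip 0.03 t 3.82
shift xy now [-0.833  2.031] after turn [-0.836  2.029] z 0.797
```

```bash
python3 -m pendant '[[-0.06,0.15,0,0,0,0,1],[-0.12,0.28,0,0,0,0,1],[-0.12,0.29,0,0,0,0,1],[-0.12,0.29,0,0,0,0,1],[-0.12,0.29,0,0,0,0,1],[-0.12,0.29,0,0,0,0,1],[-0.12,0.28,0,0,0,0,1],[-0.05,0.13,0,0,0,0,1],[0,0.03,0,0,0,0,1],[0,0,0,0,0,0,1]]'
python3 - <<'E'
from h import *
plan(.673,-.003,.107,1.546)
E
```

```text
time_s: 4.65
ee_pos: [0.6723, -0.0017, 0.1967]
eef_rot: [-3.14, -0.0, 1.551]
force: [-1.1, -0.4, -1.5]
grip_width: 0.0298
q6 after: turn units 0.009 q6~ 0.02
pos [ 0.6723 -0.0017  0.1967] rpy [-3.1399e+00 -1.0000e-04  1.5510e+00] grip 0.0298 t 4.65
shift xy now [-0.011  0.006] after turn [-0.011  0.006] z 0.748
```

```bash
python3 -m pendant '[[-0.01,0.006,0.2,0,0,0,1],[0,0,0.25,0,0,0,1],[0,0,0.18,0,0,0,1],[0,0,0.07,0,0,0,1],[0,0,0.04,0,0,0,1],[0,0,0,0,0,0,1]]'
python3 - <<'E'
from h import *
plan(.673,-.003,.107,1.546)
E
```

```text
time_s: 5.15
ee_pos: [0.6726, -0.0022, 0.1095]
eef_rot: [-3.141, -0.0, 1.551]
force: [0.1, 0.8, -0.1]
grip_width: 0.0298
q6 after: turn units 0.01 q6~ 0.02
pos [ 0.6726 -0.0022  0.1095] rpy [-3.1411 -0.      1.5514] grip 0.0298 t 5.15
shift xy now [-0.006  0.004] after turn [-0.006  0.004] z 0.02
```

```bash
python3 -m pendant '[[0,0,0.015,0,0,0,1],[0,0,0.01,0,0,0,1],[0,0,0,0,0,0,1],[0,0,0,0,0,0,1]]'
python3 -m pendant '[[0,0,0,0,0,0,0.1],[0,0,0,0,0,0,0.1],[0,0,0,0,0,0,0.1],[0,0,-0.1,0,0,0,0.1],[0,0,-0.25,0,0,0,0.1],[0,0,-0.3,0,0,0,-0.28],[0,0,-0.3,0,0,0,-0.28],[0,0,0,0,0,0,-0.28]]'
python3 - <<'E'
from h import *
c=cam("top"); save("t3.png",cv2.resize(c["image"][100:300,140:440],None,fx=2.5,fy=2.5))
plan(.494,.418,.25,np.radians(84.4+90))
plan(.494,.418,.25,np.radians(84.4))
E
```

```text
time_s: 5.48
ee_pos: [0.6731, -0.0026, 0.1072]
eef_rot: [3.141, 0.0, 1.551]
force: [0.2, -0.8, -2.1]
grip_width: 0.0298
time_s: 6.15
ee_pos: [0.6747, -0.0027, 0.2298]
eef_rot: [3.13, 0.0, 1.551]
force: [0.4, 0.2, 0.4]
grip_width: 0.0585
q6 after: turn units -2.852 q6~ -0.77
pos [ 0.674  -0.0027  0.2259] rpy [3.1336e+00 3.0000e-04 1.5507e+00] grip 0.0594 t 6.2
shift xy now [ 3.475 -1.57 ] after turn [1.835 3.342] z -0.2
q6 after: turn units 0.148 q6~ 0.8
pos [ 0.674  -0.0027  0.2259] rpy [3.1336e+00 3.0000e-04 1.5507e+00] grip 0.0594 t 6.2
shift xy now [ 3.475 -1.57 ] after turn [ 3.342 -1.835] z -0.2
```

View pics/t3.png

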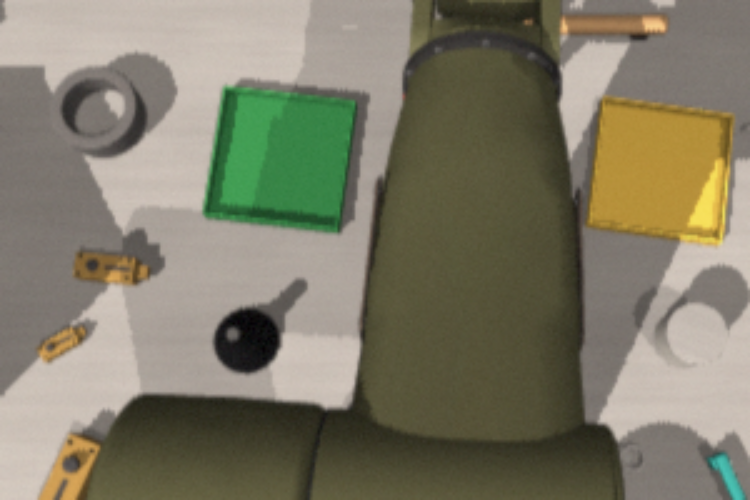

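```bash
python3 -m pendant '[[0.15,-0.08,0,0,0,0.12,-0.28],[0.28,-0.15,0,0,0,0,-0.28],[0.28,-0.15,0,0,0,0,-0.28],[0.28,-0.15,0,0,0,0,-0.28],[0.28,-0.15,0,0,0,0,-0.28],[0.28,-0.15,0,0,0,0,-0.28],[0.28,-0.15,0,0,0,0,-0.28],[0.28,-0.15,0,0,0,0,-0.28],[0.28,-0.15,0,0,0,0,-0.28],[0.28,-0.15,0,0,0,0,-0.28]]'
python3 - <<'E'
from h import *
plan(.494,.4185,.23,1.49)
E
```

```text
time_s: 7.03
ee_pos: [0.5261, 0.3318, 0.22]
eef_rot: [-3.141, 0.001, 1.488]
force: [0.7, 0.8, 0.3]
grip_width: 0.0601
q6 after: turn units -0.004 q6~ 0.78
pos [0.5261 0.3318 0.22  ] rpy [-3.1408e+00  6.0000e-04  1.4879e+00] grip 0.0601 t 7.03
shift xy now [ 0.698 -0.326] after turn [ 0.699 -0.325] z -0.083
```

```bash
python3 -m pendant '[[0.25,-0.12,-0.04,0,0,0,-0.28],[0.25,-0.12,-0.04,0,0,0,-0.28],[0.15,-0.065,0,0,0,0,-0.28],[0.04,-0.02,0,0,0,0,-0.28],[0,0,0,0,0,0,-0.28]]'
python3 - <<'E'
from h import *
c=cam("wrist"); save("w2.png",c["image"]); plan(.494,.4185,.102,1.49)
print(proj(c,[.494,.4185,.026]))
E
```

```text
time_s: 7.45
ee_pos: [0.4945, 0.4169, 0.2293]
eef_rot: [-3.141, 0.001, 1.49]
force: [-0.9, -0.5, 0.2]
grip_width: 0.0604
q6 after: turn units -0.003 q6~ 0.78
pos [0.4952 0.4158 0.2294] rpy [-3.1408e+00  9.0000e-04  1.4885e+00] grip 0.0604 t 7.5
shift xy now [ 0.021 -0.011] after turn [ 0.021 -0.011] z 1.061
[317.61559229 190.82064402]
```

View pics/w2.png

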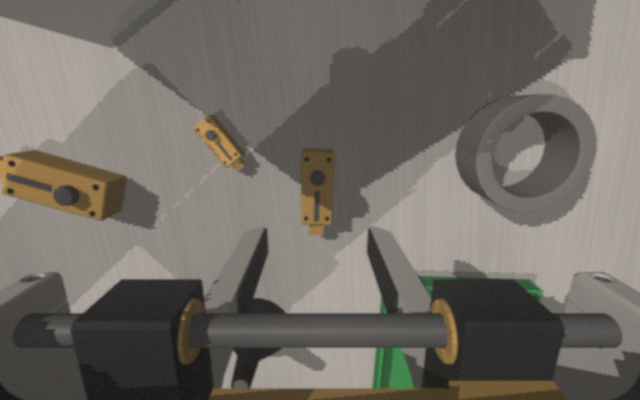

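```bash
python3 -m pendant '[[0.02,-0.01,0.25,0,0,0,-0.28],[0,0,0.25,0,0,0,-0.28],[0,0,0.25,0,0,0,-0.28],[0,0,0.19,0,0,0,-0.28],[0,0,0.08,0,0,0,-0.28],[0,0,0.03,0,0,0,-0.28],[0,0,0,0,0,0,-0.28]]'
python3 -m pendant '[[0,0,0,0,0,0,1],[0,0,0,0,0,0,1],[0,0,0,0,0,0,1],[0,0,0,0,0,0,1],[0,0,0,0,0,0,1]]' 25
python3 -m pendant '[[0,0,-0.1,0,0,0,1],[0,0,-0.25,0,0,0,1],[0,0,-0.25,0,0,-0.06,1],[0,0,-0.25,0,0,-0.06,1],[0,0,0,0,0,0,1]]'
python3 - <<'E'
from h import *
plan(.600,.009,.205,1.546)
E
```

```text
time_s: 8.08
ee_pos: [0.4949, 0.4179, 0.1042]
eef_rot: [-3.141, 0.0, 1.487]
force: [0.9, -0.4, 0.2]
grip_width: 0.0602
time_s: 8.5
ee_pos: [0.4944, 0.4187, 0.1046]
eef_rot: [3.141, -0.0, 1.488]
force: [-0.9, 0.8, -0.7]
grip_width: 0.0303
time_s: 8.92
ee_pos: [0.4955, 0.4196, 0.2136]
eef_rot: [3.134, -0.006, 1.553]
force: [1.4, 0.6, -0.6]
grip_width: 0.0295
q6 after: turn units 0.013 q6~ 0.04
pos [0.4955 0.4196 0.2136] rpy [ 3.1341 -0.0059  1.5527] grip 0.0295 t 8.92
shift xy now [-3.405  0.932] after turn [-3.399  0.955] z 0.072
```

```bash
python3 -m pendant '[[-0.15,0.04,0,0,0,0.01,1],[-0.29,0.08,0,0,0,0,1],[-0.31,0.085,0,0,0,0,1],[-0.31,0.085,0,0,0,0,1],[-0.31,0.085,0,0,0,0,1],[-0.31,0.085,0,0,0,0,1],[-0.31,0.085,0,0,0,0,1],[-0.31,0.085,0,0,0,0,1],[-0.31,0.085,0,0,0,0,1],[-0.31,0.085,0,0,0,0,1]]'
python3 -m pendant '[[-0.28,0.085,0,0,0,0,1],[-0.15,0.05,0,0,0,0,1],[-0.05,0.01,0,0,0,0,1],[0,0,0,0,0,0,1]]'
python3 - <<'E'
from h import *
plan(.600,.009,.1085,1.546)
E
```

```text
time_s: 9.75
ee_pos: [0.5815, 0.0641, 0.2067]
eef_rot: [3.141, -0.0, 1.545]
force: [0.9, -0.1, -0.6]
grip_width: 0.0297
time_s: 10.08
ee_pos: [0.5975, 0.0067, 0.2063]
eef_rot: [3.142, 0.0, 1.543]
force: [-0.9, 0.9, -0.8]
grip_width: 0.0298
q6 after: turn units -0.005 q6~ 0.04
pos [0.5975 0.0067 0.2063] rpy [3.1415 0.     1.5434] grip 0.0298 t 10.08
shift xy now [0.02 0.02] after turn [0.019 0.02 ] z 0.815
```

```bash
python3 -m pendant '[[0.02,0.05,0.2,0,0,0,1],[0,0,0.25,0,0,0,1],[0,0,0.2,0,0,0,1],[0,0,0.1,0,0,0,1],[0,0,0.03,0,0,0,1],[0,0,0,0,0,0,1]]'
python3 - <<'E'
from h import *
plan(.603,.009,.1085,1.546)
c=cam("wrist"); save("w3.png",c["image"])
E
```

```text
time_s: 10.58
ee_pos: [0.6034, 0.011, 0.1125]
eef_rot: [-3.141, -0.0, 1.546]
force: [-0.7, 0.3, -2.2]
grip_width: 0.0296
q6 after: turn units 0.001 q6~ 0.04
pos [0.6034 0.011  0.1125] rpy [-3.1409e+00 -1.0000e-04  1.5463e+00] grip 0.0296 t 10.58
shift xy now [-0.016 -0.003] after turn [-0.016 -0.003] z 0.033
```

View pics/w3.png

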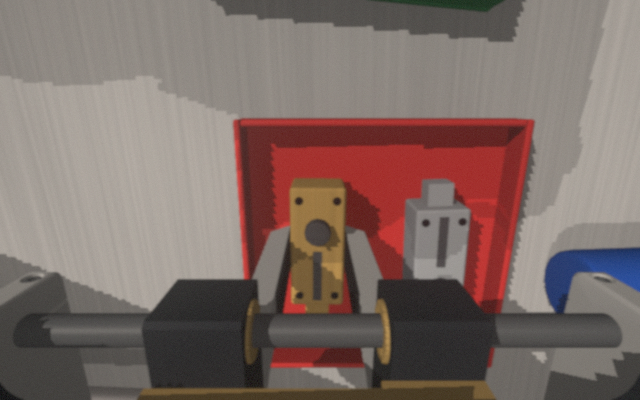

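```bash
python3 -m pendant '[[0,0,0.025,0,0,0,1],[0,0,0.01,0,0,0,1],[0,0,0,0,0,0,1],[0,0,0,0,0,0,1]]'
python3 -m pendant '[[0,0,0,0,0,0,0.15],[0,0,0,0,0,0,0.15],[0,0,0,0,0,0,0.15],[0,0,-0.1,0,0,0,0.15],[0,0,-0.25,0,0,0,0.15],[0,0,-0.3,0,0,0,0],[0,0,-0.3,0,0,0,0],[0,0,0,0,0,0,0]]'
python3 - <<'E'
from h import *
plan(.4514,-.0932,.23,-.079)
c=cam("wrist"); save("w4.png",c["image"])
E
```

```text
time_s: 10.97
ee_pos: [0.6037, 0.0101, 0.1088]
eef_rot: [3.141, -0.0, 1.545]
force: [-0.7, -0.2, -1.3]
grip_width: 0.0299
time_s: 11.63
ee_pos: [0.6053, 0.0101, 0.2307]
eef_rot: [3.13, 0.0, 1.545]
force: [-0.0, -0.4, 1.2]
grip_width: 0.0468
q6 after: turn units -2.897 q6~ -1.7
pos [0.6053 0.0101 0.2307] rpy [3.1304e+00 2.0000e-04 1.5455e+00] grip 0.0468 t 11.63
shift xy now [-0.893 -1.26 ] after turn [ 1.21  -0.959] z 0.006
```

View pics/w4.png

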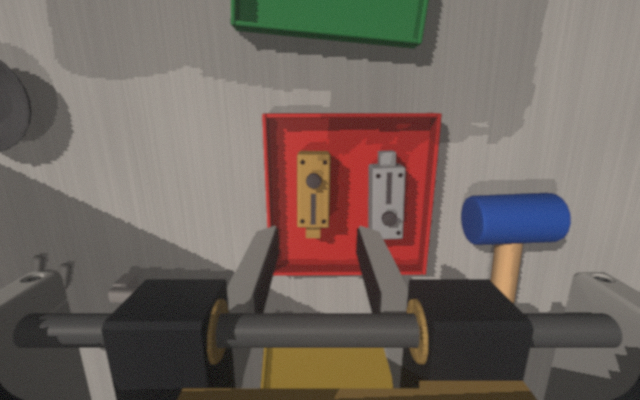

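```bash
python3 -m pendant '[[-0.1,-0.13,0,0,0,0,0],[-0.18,-0.25,0,0,0,0,0],[-0.18,-0.26,0,0,0,0,0],[-0.18,-0.26,0,0,0,0,0],[-0.17,-0.24,0,0,0,0,0],[-0.083,-0.12,0,0,0,0.1,0],[0,0,0,0,0,0.22,0],[0,0,0,0,0,0.22,0],[0,0,0,0,0,0.22,0],[0,0,0,0,0,0.22,0]]'
python3 -m pendant '[[0,0,0,0,0,0.22,0],[0,0,0,0,0,0.22,0],[0,0,0,0,0,0.22,0],[0,0,0,0,0,0.22,0],[0,0,0,0,0,0.22,0],[0,0,0,0,0,0.22,0],[0,0,0,0,0,0.22,0],[0,0,0,0,0,0.22,0],[0,0,0,0,0,0.22,0],[0,0,0,0,0,0.14,0]]'
python3 -m pendant '[[0,0,0,0,0,0,0]]'
python3 - <<'E'
from h import *
plan(.4514,-.0932,.106,-.079)
c=cam("wrist"); save("w5.png",c["image"]);print(proj(c,[.4514,-.0932,.032]))
E
```

```text
time_s: 12.52
ee_pos: [0.4493, -0.0932, 0.222]
eef_rot: [-3.141, 0.0, 1.026]
force: [0.9, 0.3, 0.3]
grip_width: 0.0469
time_s: 13.35
ee_pos: [0.4493, -0.0931, 0.2219]
eef_rot: [-3.141, 0.001, -0.084]
force: [-0.0, -0.4, 0.6]
grip_width: 0.0476
time_s: 13.43
ee_pos: [0.4494, -0.0931, 0.2219]
eef_rot: [-3.141, 0.001, -0.081]
force: [-0.0, 0.2, -0.1]
grip_width: 0.0467
q6 after: turn units -0.004 q6~ 1.45
pos [ 0.4494 -0.0931  0.2219] rpy [-3.1414e+00  9.0000e-04 -8.1200e-02] grip 0.0467 t 13.43
shift xy now [ 0.017 -0.   ] after turn [ 0.017 -0.   ] z 0.966
[316.08043233 194.11437348]
```

View pics/w5.png

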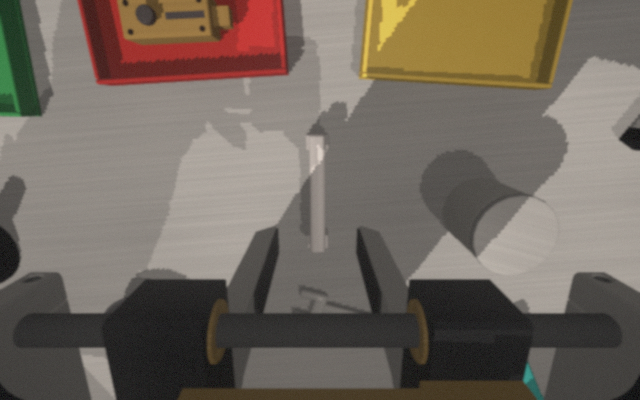

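```bash
python3 -m pendant '[[0.017,0,0.2,0,0,0,0],[0,0,0.25,0,0,0,0],[0,0,0.25,0,0,0,0],[0,0,0.18,0,0,0,0],[0,0,0.08,0,0,0,0],[0,0,0.01,0,0,0,0],[0,0,0,0,0,0,0]]'
python3 -m pendant '[[0,0,0,0,0,0,1],[0,0,0,0,0,0,1],[0,0,0,0,0,0,1],[0,0,0,0,0,0,1],[0,0,0,0,0,0,1]]' 20
```

```text
time_s: 14.07
ee_pos: [0.4518, -0.0934, 0.1062]
eef_rot: [-3.142, 0.0, -0.076]
force: [0.0, -1.3, 0.2]
grip_width: 0.0471
time_s: 14.48
ee_pos: [0.4518, -0.0934, 0.1063]
eef_rot: [3.141, -0.001, -0.078]
force: [0.1, -0.3, -0.0]
grip_width: 0.0172
```

```bash
python3 -m pendant '[[0,0,0,0,0,0,1],[0,0,-0.08,0,0,0,1],[0,0,-0.25,0,0,0,1],[0,0,-0.25,0,0,0.05,1],[0,0,-0.25,0,0,0.05,1],[0,0,0,0,0,0,1]]'
python3 - <<'E'
from h import *
plan(.6207,-.1918,.1105,-.13)
c=cam("wrist"); save("w6.png",c["image"])
E
```

```text
time_s: 14.98
ee_pos: [0.4531, -0.0937, 0.2111]
eef_rot: [3.14, -0.008, -0.131]
force: [0.8, -0.8, 0.5]
grip_width: 0.0136
q6 after: turn units -0.003 q6~ 1.4
pos [ 0.4531 -0.0937  0.2111] rpy [ 3.1404 -0.008  -0.1315] grip 0.0136 t 14.98
shift xy now [1.491 0.627] after turn [1.49 0.63] z 0.839
```

View pics/w6.png

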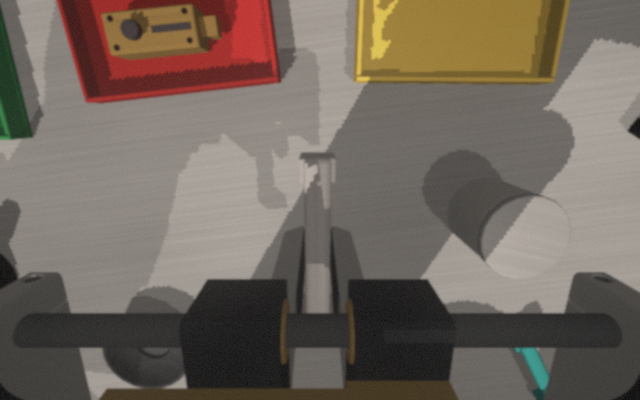

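Gripped at 13.6 mm; the pull hangs from the fingers. The yellow tray's edges look aligned with the tool.

```bash
python3 -m pendant '[[0.13,0.05,0,0,0,0,1],[0.28,0.12,0,0,0,0,1],[0.28,0.12,0,0,0,0,1],[0.28,0.12,0,0,0,0,1],[0.28,0.12,0,0,0,0,1],[0.18,0.08,0,0,0,0,1],[0.06,0.02,0,0,0,0,1],[0,0,0,0,0,0,1]]'
python3 - <<'E'
from h import *
plan(.6207,-.1918,.1105,-.13)
c=cam("wrist"); save("w7.png",c["image"])
E
```

```text
time_s: 15.7
ee_pos: [0.6197, -0.1921, 0.2034]
eef_rot: [-3.141, 0.002, -0.13]
force: [0.4, -0.1, -0.9]
grip_width: 0.0137
q6 after: turn units -0.001 q6~ 1.4
pos [ 0.6197 -0.1921  0.2034] rpy [-3.1411e+00  2.3000e-03 -1.3030e-01] grip 0.0137 t 15.7
shift xy now [ 0.008 -0.004] after turn [ 0.008 -0.004] z 0.774
```

View pics/w7.png

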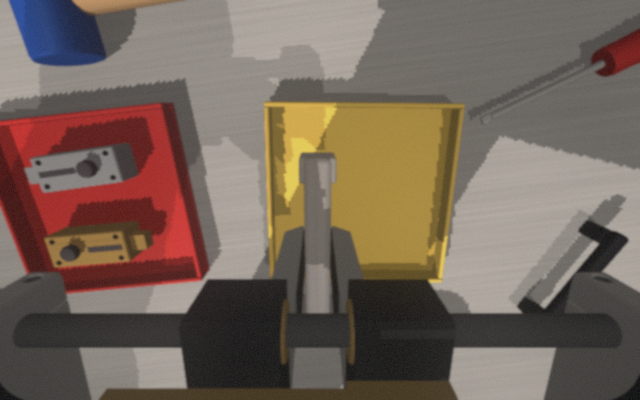

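```bash
python3 -m pendant '[[0,0,0.2,0,0,0,1],[0,0,0.25,0,0,0,1],[0,0,0.2,0,0,0,1],[0,0,0.09,0,0,0,1],[0,0,0.02,0,0,0,1],[0,0,0.02,0,0,0,1],[0,0,0,0,0,0,1],[0,0,0,0,0,0,1]]'
```

```text
time_s: 16.42
ee_pos: [0.6196, -0.1916, 0.1134]
eef_rot: [3.141, -0.002, -0.13]
force: [-0.3, -0.4, -1.0]
grip_width: 0.0139
```

```bash
python3 -m pendant '[[0,0,0.017,0,0,0,1],[0,0,0.01,0,0,0,1],[0,0,0,0,0,0,1],[0,0,0,0,0,0,1]]'
python3 -m pendant '[[0,0,0,0,0,0,0.3],[0,0,0,0,0,0,0.3],[0,0,0,0,0,0,0.3],[0,0,-0.1,0,0,0,0.3],[0,0,-0.25,0,0,0,0.3],[0,0,-0.3,0,0,0,0.1],[0,0,-0.3,0,0,0,0.1],[0,0,0,0,0,0,0]]'
python3 - <<'E'
from h import *
plan(.513,-.409,.23,-.654)
c=cam("wrist"); save("w8.png",c["image"])
c=cam("top"); save("t4.png",cv2.resize(c["image"][160:240,420:520],None,fx=6,fy=6,interpolation=2))
E
```

```text
time_s: 16.75
ee_pos: [0.6195, -0.1915, 0.1102]
eef_rot: [3.141, -0.002, -0.13]
force: [-3.0, 2.0, 9.2]
grip_width: 0.0134
time_s: 17.42
ee_pos: [0.6208, -0.192, 0.2315]
eef_rot: [3.139, -0.011, -0.13]
force: [0.3, 0.2, 1.0]
grip_width: 0.0455
q6 after: turn units 1.001 q6~ 1.55
pos [ 0.6208 -0.192   0.2315] rpy [ 3.139  -0.0111 -0.13  ] grip 0.0455 t 17.42
shift xy now [-0.656  1.909] after turn [0.387 1.981] z 0.012
```

View pics/w8.png

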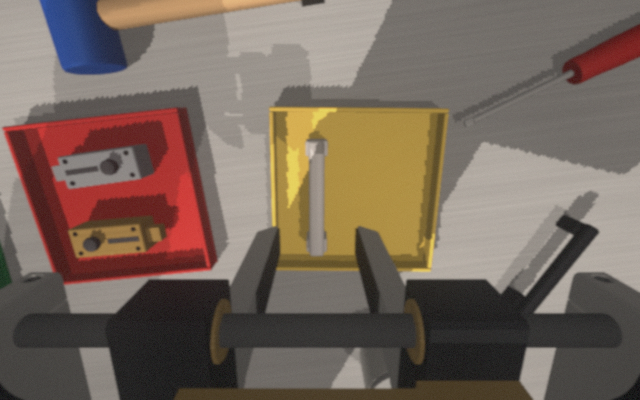

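View pics/t4.png

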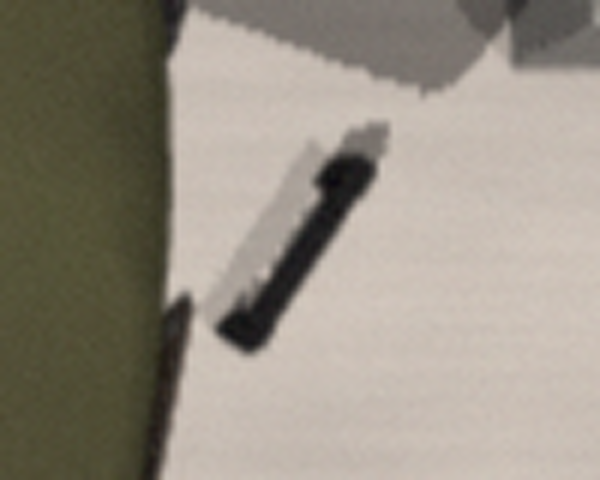

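```bash
python3 -m pendant '[[-0.04,0.12,0,0,0,0,0],[-0.08,0.25,0,0,0,0,0],[-0.09,0.27,0,0,0,0,0],[-0.09,0.27,0,0,0,0,0],[-0.09,0.27,0,0,0,0,0],[-0.09,0.27,0,0,0,0.15,0],[-0.09,0.27,0,0,0,0.22,0],[-0.05,0.1,0,0,0,0.22,0],[0,0,0,0,0,0.22,0],[0,0,0,0,0,0,0]]'
python3 - <<'E'
from h import *
c=cam("top"); P=ray(c,471,201.8,.032); print(P)
plan(P[0],P[1],.106,-.57)
c=cam("wrist"); save("w9.png",c["image"]); print(proj(c,P))
im=c["image"].astype(int).max(2); 
E
```

```text
time_s: 18.35
ee_pos: [0.511, -0.3968, 0.221]
eef_rot: [-3.141, 0.003, -0.562]
force: [0.4, 0.1, 0.5]
grip_width: 0.0469
[ 0.51116878 -0.41457461  0.032     ]
q6 after: turn units 0.032 q6~ 1.46
pos [ 0.5117 -0.3961  0.2212] rpy [-3.1413e+00  2.3000e-03 -5.5340e-01] grip 0.0469 t 18.4
shift xy now [0.077 0.134] after turn [0.079 0.132] z 0.96
[334.02261163 186.64623023]
```

View pics/w9.png

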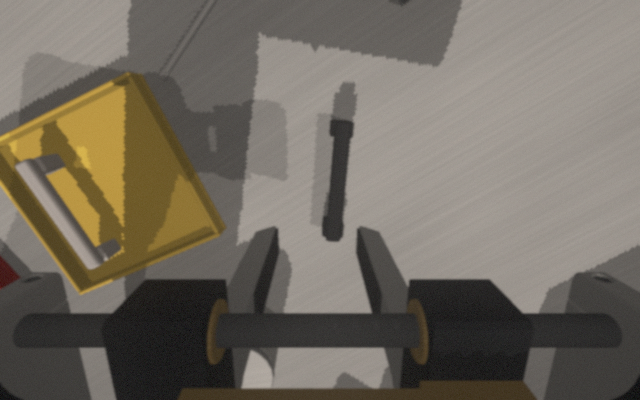

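```bash
python3 - <<'E'
from h import *
c=cam("wrist"); a=ray(c,342,122,.032);b=ray(c,333,236,.032);d=a-b
print(a,b,(a+b)/2,np.linalg.norm(d),np.arctan2(d[1],d[0]))
m=(a+b)/2
plan(m[0],m[1],.106,np.arctan2(d[1],d[0]))
E
```

```text
[ 0.55600351 -0.44819555  0.032     ] [ 0.4719306  -0.38940113  0.032     ] [ 0.51396705 -0.41879834  0.032     ] 0.10259161369574551 -0.6102737775240522
q6 after: turn units 0.116 q6~ 1.5
pos [ 0.5125 -0.3953  0.2218] rpy [-3.1414e+00  1.4000e-03 -5.4980e-01] grip 0.047 t 18.5
shift xy now [0.113 0.161] after turn [0.122 0.153] z 0.965
```

```bash
python3 -m pendant '[[0,0,0,0,0,0.095,0],[0.1,0.15,0.1,0,0,0,0],[0,0,0.25,0,0,0,0],[0,0,0,0,0,0,0],[0,0,0,0,0,0,0]]'
python3 - <<'E'
from h import *
plan(.513,-.417,.106,-.60)
c=cam("wrist"); save("w10.png",c["image"]);print(proj(c,[.513,-.417,.032]))
E
```

```text
time_s: 18.92
ee_pos: [0.5121, -0.4163, 0.1793]
eef_rot: [-3.141, 0.004, -0.601]
force: [0.1, -0.7, 1.4]
grip_width: 0.047
q6 after: turn units -0.002 q6~ 1.49
pos [ 0.5121 -0.4163  0.1793] rpy [-3.141   0.0037 -0.6012] grip 0.047 t 18.92
shift xy now [0.009 0.001] after turn [0.009 0.001] z 0.611
[315.8483036  210.38588791]
```

View pics/w10.png

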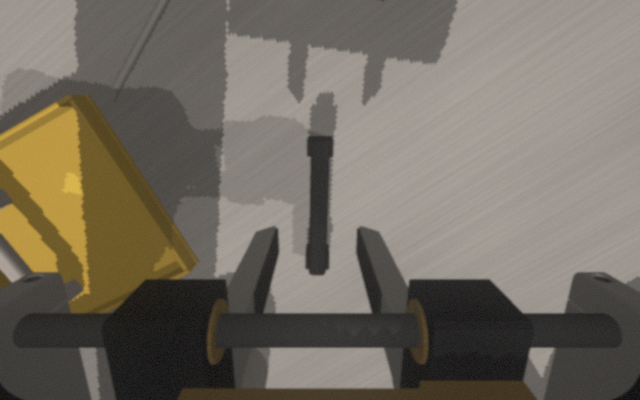

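```bash
python3 -m pendant '[[0.01,0,0.2,0,0,0,0],[0,0,0.2,0,0,0,0],[0,0,0.13,0,0,0,0],[0,0,0.06,0,0,0,0],[0,0,0.02,0,0,0,0],[0,0,0,0,0,0,0]]'
python3 -m pendant '[[0,0,0,0,0,0,1],[0,0,0,0,0,0,1],[0,0,0,0,0,0,1],[0,0,0,0,0,0,1],[0,0,0,0,0,0,1],[0,0,0,0,0,0,1]]' 20
python3 -m pendant '[[0,0,-0.08,0,0,0,1],[0,0,-0.25,0,0,0,1],[0,0,-0.25,0,0,-0.2,1],[0,0,-0.25,0,0,-0.22,1],[0,0,0,0,0,-0.22,1],[0,0,0,0,0,-0.22,1],[0,0,0,0,0,0,1]]'
python3 - <<'E'
from h import *
plan(.6119,-.2592,.1105,-.13)
E
```

```text
time_s: 19.47
ee_pos: [0.5138, -0.4178, 0.1086]
eef_rot: [3.141, -0.001, -0.603]
force: [0.4, 0.4, -0.6]
grip_width: 0.0466
time_s: 19.97
ee_pos: [0.5134, -0.4178, 0.1077]
eef_rot: [3.142, -0.0, -0.604]
force: [0.0, 1.0, 1.4]
grip_width: 0.0139
time_s: 20.55
ee_pos: [0.5133, -0.4178, 0.2082]
eef_rot: [3.141, -0.001, -0.148]
force: [-0.0, -0.1, -0.7]
grip_width: 0.0138
q6 after: turn units -0.034 q6~ 1.3
pos [ 0.5133 -0.4178  0.2082] rpy [ 3.141e+00 -9.000e-04 -1.481e-01] grip 0.0138 t 20.55
shift xy now [ 0.617 -1.428] after turn [ 0.643 -1.417] z 0.814
```

```bash
python3 -m pendant '[[0,0,0,0,0,-0.034,1],[0.06,-0.13,0,0,0,0,1],[0.12,-0.26,0,0,0,0,1],[0.12,-0.27,0,0,0,0,1],[0.12,-0.27,0,0,0,0,1],[0.12,-0.26,0,0,0,0,1],[0.07,-0.16,0,0,0,0,1],[0.03,-0.06,0,0,0,0,1],[0,0,0,0,0,0,1],[0,0,0,0,0,0,1]]'
python3 - <<'E'
from h import *
plan(.6119,-.2592,.112,-.13)
c=cam("wrist"); save("w11.png",c["image"])
E
```

```text
time_s: 21.38
ee_pos: [0.612, -0.2611, 0.2068]
eef_rot: [3.141, 0.0, -0.137]
force: [-0.5, -0.5, -0.8]
grip_width: 0.0138
q6 after: turn units -0.014 q6~ 1.3
pos [ 0.612  -0.2611  0.2068] rpy [ 3.1415e+00  5.0000e-04 -1.3730e-01] grip 0.0138 t 21.38
shift xy now [-0.003 -0.016] after turn [-0.003 -0.016] z 0.79
```

View pics/w11.png

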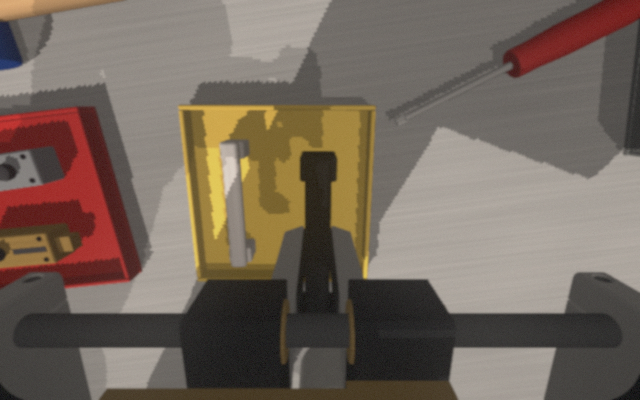

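```bash
python3 -m pendant '[[0,-0.015,0.2,0,0,0,1],[0,0,0.25,0,0,0,1],[0,0,0.2,0,0,0,1],[0,0,0.08,0,0,0,1],[0,0,0.03,0,0,0,1],[0,0,0.015,0,0,0,1],[0,0,0,0,0,0,1],[0,0,0,0,0,0,1]]'
```

```text
time_s: 22.1
ee_pos: [0.613, -0.2592, 0.1156]
eef_rot: [3.141, -0.002, -0.136]
force: [0.1, -0.2, 0.9]
grip_width: 0.0137
```

```bash
python3 -m pendant '[[0,0,0.02,0,0,0,1],[0,0,0.013,0,0,0,1],[0,0,0,0,0,0,1],[0,0,0,0,0,0,1]]'
python3 -m pendant '[[0,0,0,0,0,0,0.3],[0,0,0,0,0,0,0.3],[0,0,0,0,0,0,0.3],[0,0,-0.1,0,0,0,0.3],[0,0,-0.25,0,0,0,0.3],[0,0,-0.3,0,0,0,0.1],[0,0,-0.3,0,0,0,0],[0,0,-0.1,0,0,0,0]]'
python3 - <<'E'
from h import *
c=cam("wrist"); save("w12.png",c["image"])
c=cam("top"); im=c["image"]; save("t5.png",cv2.resize(im[190:290,190:290],None,fx=6,fy=6,interpolation=2))
s=cam("scene"); save("s5.png",cv2.resize(s["image"][210:270,380:460],None,fx=8,fy=8,interpolation=2))
E
```

```text
time_s: 22.43
ee_pos: [0.613, -0.2591, 0.1115]
eef_rot: [3.141, -0.002, -0.136]
force: [-1.6, -0.4, 6.6]
grip_width: 0.0135
time_s: 23.1
ee_pos: [0.6134, -0.2591, 0.243]
eef_rot: [3.139, -0.007, -0.136]
force: [0.9, 0.1, 0.7]
grip_width: 0.0461
```

View pics/w12.png

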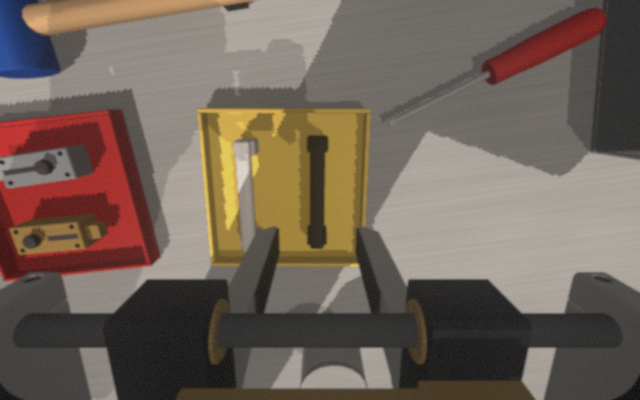

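View pics/t5.png

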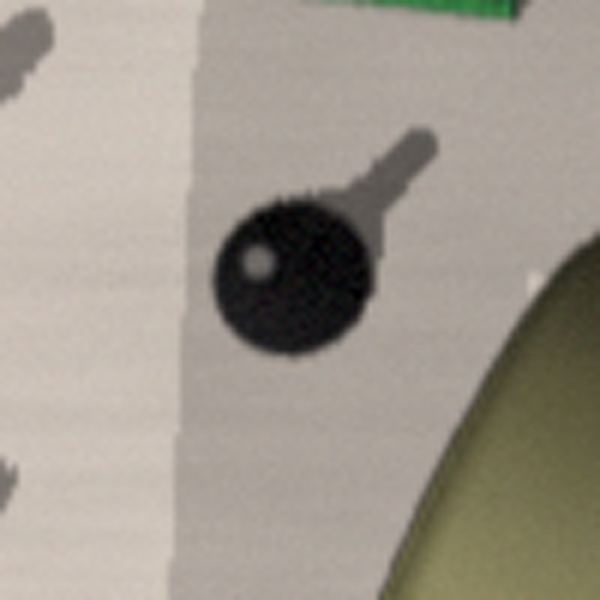

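View pics/s5.png

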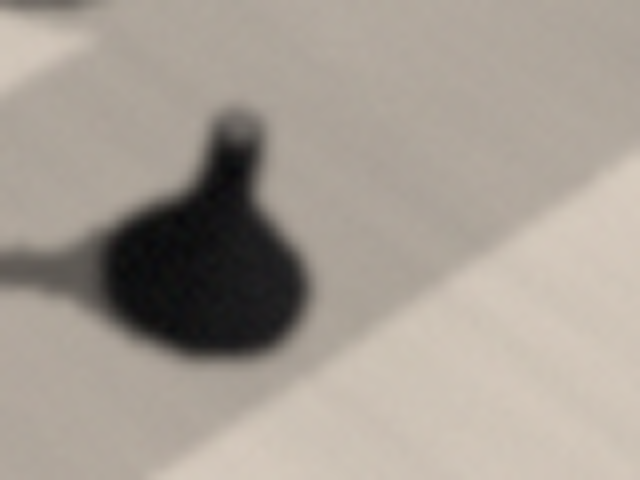

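```bash
python3 - <<'E'
from h import *
c=cam("top"); s=cam("scene")
print(ray(c,238.8,236,.004),ray(c,233.2,233.7,.08),ray(s,409.9,225.6,.08))
P=ray(c,233.2,233.7,.08); plan(P[0],P[1],.25,None)
E
```

```text
[0.41289218 0.25816672 0.004     ] [0.41203825 0.25827132 0.08      ] [0.41298625 0.25974721 0.08      ]
pos [ 0.6122 -0.2586  0.2345] rpy [-3.1408e+00  2.3000e-03 -1.3580e-01] grip 0.0469 t 23.35
shift xy now [-2.236 -4.041] after turn [-2.236 -4.041] z -0.129
```

```bash
python3 -m pendant '[[-0.08,-0.14,-0.05,0,0,0,0],[-0.15,-0.27,-0.08,0,0,0,0],[-0.155,-0.28,0,0,0,0,0],[-0.155,-0.28,0,0,0,0,0],[-0.155,-0.28,0,0,0,0,0],[-0.155,-0.28,0,0,0,0,0],[-0.155,-0.28,0,0,0,0,0],[-0.155,-0.28,0,0,0,0,0],[-0.155,-0.28,0,0,0,0,0],[-0.155,-0.28,0,0,0,0,0]]'
python3 -m pendant '[[-0.155,-0.28,0,0,0,0,0],[-0.155,-0.28,0,0,0,0,0],[-0.155,-0.28,0,0,0,0,0],[-0.15,-0.25,0,0,0,0,0],[-0.1,-0.15,0,0,0,-0.2,0],[0,0,0,0,0,-0.21,0],[0,0,0,0,0,-0.21,0],[0,0,0,0,0,-0.21,0],[0,0,0,0,0,-0.2,0],[0,0,0,0,0,0,0]]'
python3 - <<'E'
from h import *
plan(.4125,.2587,.25,.4)
E
```

```text
time_s: 24.18
ee_pos: [0.4794, 0.0816, 0.2502]
eef_rot: [3.141, 0.003, -0.136]
force: [-0.3, 0.6, 0.2]
grip_width: 0.0464
time_s: 25.02
ee_pos: [0.4156, 0.2392, 0.2503]
eef_rot: [3.141, 0.003, 0.409]
force: [0.2, -0.3, 0.2]
grip_width: 0.047
q6 after: turn units 0.017 q6~ 1.73
pos [0.4156 0.2392 0.2503] rpy [3.1415e+00 2.7000e-03 4.0870e-01] grip 0.047 t 25.02
shift xy now [ 0.041 -0.16 ] after turn [ 0.04 -0.16] z 0.002
```

```bash
python3 -m pendant '[[0.03,-0.11,0,0,0,0,0],[0.01,-0.05,0,0,0,0,0],[0,0,0,0,0,0,0],[0,0,0,0,0,0,0]]'
python3 - <<'E'
from h import *
plan(.4125,.2587,.142,.4)
c=cam("wrist"); save("w13.png",c["image"]); print(proj(c,[.4125,.2587,.08]),proj(c,[.4125,.2587,.003]))
E
```

```text
time_s: 25.35
ee_pos: [0.4127, 0.2588, 0.2511]
eef_rot: [3.141, 0.001, 0.403]
force: [0.7, 0.6, -0.5]
grip_width: 0.047
q6 after: turn units 0.005 q6~ 1.73
pos [0.4127 0.2588 0.2511] rpy [3.1414e+00 1.1000e-03 4.0260e-01] grip 0.047 t 25.35
shift xy now [-0.002  0.   ] after turn [-0.002  0.   ] z 0.909
[316.66764876 202.29963375] [316.72440107 181.26133441]
```

View pics/w13.png

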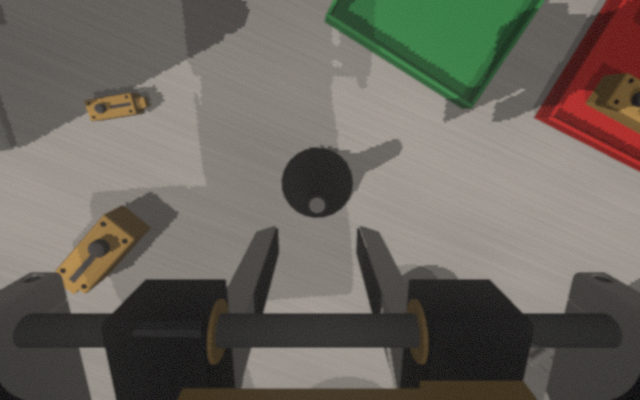

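```bash
python3 -m pendant '[[0,0,0.2,0,0,0,0],[0,0,0.25,0,0,0,0],[0,0,0.22,0,0,0,0],[0,0,0.15,0,0,0,0],[0,0,0.07,0,0,0,0],[0,0,0.01,0,0,0,0],[0,0,0,0,0,0,0]]'
python3 -m pendant '[[0,0,0,0,0,0,1],[0,0,0,0,0,0,1],[0,0,0,0,0,0,1],[0,0,0,0,0,0,1],[0,0,0,0,0,0,1],[0,0,0,0,0,0,1]]' 15
python3 -m pendant '[[0,0,-0.08,0,0,0,1],[0,0,-0.2,0,0,0,1],[0,0,-0.25,0,0,0,1],[0,0,-0.25,0,0,0,1],[0,0,-0.1,0,0,0,1],[0,0,0,0,0,0,1]]'
python3 - <<'E'
from h import *
plan(.627,.2254,.146,.4)
c=cam("wrist"); save("w14.png",c["image"])
E
```

```text
time_s: 25.98
ee_pos: [0.4131, 0.2587, 0.144]
eef_rot: [3.142, -0.0, 0.403]
force: [0.7, -1.0, -0.2]
grip_width: 0.0469
time_s: 26.48
ee_pos: [0.4131, 0.2589, 0.1442]
eef_rot: [-3.142, -0.001, 0.403]
force: [-0.6, -0.8, 6.1]
grip_width: 0.0217
time_s: 26.98
ee_pos: [0.4135, 0.2592, 0.2526]
eef_rot: [-3.141, -0.005, 0.403]
force: [-0.0, 0.2, -0.9]
grip_width: 0.0221
q6 after: turn units 0.007 q6~ 1.52
pos [0.4135 0.2592 0.2526] rpy [-3.1411 -0.0053  0.4035] grip 0.0221 t 26.98
shift xy now [1.526 0.957] after turn [1.529 0.952] z 0.889
```

View pics/w14.png

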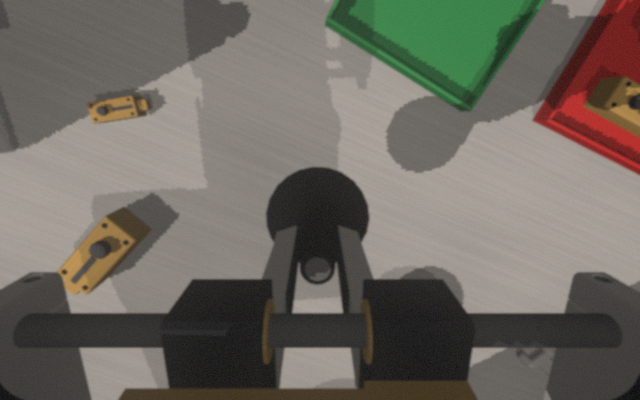

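Lifted. Move over the green tray.

```bash
python3 -m pendant '[[0.12,0.075,0,0,0,0,1],[0.25,0.155,0,0,0,0,1],[0.26,0.165,0,0,0,0,1],[0.26,0.165,0,0,0,0,1],[0.26,0.165,0,0,0,0,1],[0.22,0.14,0,0,0,0,1],[0.12,0.075,0,0,0,0,1],[0.03,0.015,0,0,0,0,1],[0,0,0,0,0,0,1]]'
python3 - <<'E'
from h import *
plan(.627,.2254,.1485,.4)
c=cam("wrist"); save("w15.png",c["image"])
E
```

```text
time_s: 27.78
ee_pos: [0.6257, 0.2246, 0.247]
eef_rot: [-3.141, 0.003, 0.403]
force: [0.1, 0.6, -1.4]
grip_width: 0.0221
q6 after: turn units 0.005 q6~ 1.52
pos [0.6257 0.2246 0.247 ] rpy [-3.1412e+00  3.0000e-03  4.0270e-01] grip 0.0221 t 27.78
shift xy now [ 0.013 -0.002] after turn [ 0.013 -0.002] z 0.821
```

View pics/w15.png

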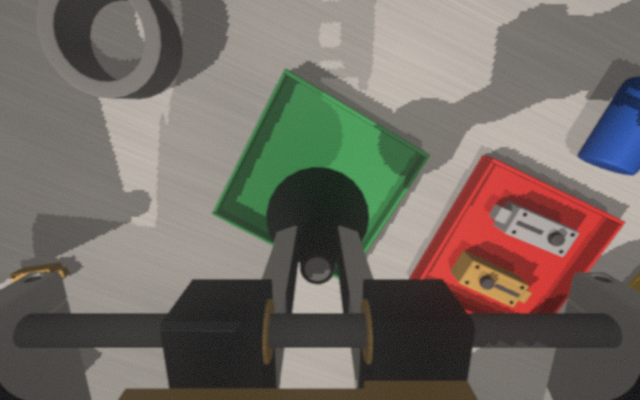

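```bash
python3 -m pendant '[[0.012,0,0.2,0,0,0,1],[0,0,0.22,0,0,0,1],[0,0,0.2,0,0,0,1],[0,0,0.12,0,0,0,1],[0,0,0.04,0,0,0,1],[0,0,0,0,0,0,1],[0,0,0,0,0,0,1]]'
python3 -m pendant '[[0,0,0.01,0,0,0,1],[0,0,0.01,0,0,0,1],[0,0,0,0,0,0,1]]'
```

```text
time_s: 28.42
ee_pos: [0.6267, 0.226, 0.1567]
eef_rot: [3.142, -0.001, 0.404]
force: [0.7, 0.7, -1.1]
grip_width: 0.022
time_s: 28.67
ee_pos: [0.627, 0.2256, 0.1539]
eef_rot: [3.141, -0.001, 0.403]
force: [0.1, 0.1, 0.3]
grip_width: 0.0219
```

```bash
python3 -m pendant '[[0,0,0.018,0,0,0,1],[0,0,0.018,0,0,0,1],[0,0,0.01,0,0,0,1],[0,0,0,0,0,0,1],[0,0,0,0,0,0,1]]'
```

```text
time_s: 29.08
ee_pos: [0.627, 0.2256, 0.1483]
eef_rot: [3.142, -0.0, 0.403]
force: [-1.5, -0.5, 6.7]
grip_width: 0.0217
```

Contact (6.7 N). Release, lift and move back so the views are clear.

```bash
python3 -m pendant '[[0,0,0,0,0,0,0.2],[0,0,0,0,0,0,0.2],[0,0,0,0,0,0,0.2],[0,0,-0.1,0,0,0,0.2],[0,0,-0.25,0,0,0,0.2],[0,0,-0.3,0,0,0,0],[0,0,-0.3,0,0,0,0],[0,0,-0.2,0,0,0,0]]'
python3 -m pendant '[[-0.1,-0.1,0,0,0,0,0],[-0.2,-0.2,0,0,0,0,0],[-0.2,-0.2,0,0,0,0,0],[-0.2,-0.2,0,0,0,0,0],[-0.2,-0.2,0,0,0,0,0],[-0.2,-0.2,0,0,0,0,0],[-0.2,-0.2,0,0,0,0,0],[-0.2,-0.2,0,0,0,0,0],[-0.1,-0.1,0,0,0,0,0],[0,0,0,0,0,0,0]]'
python3 - <<'E'
from h import *
c=cam("top"); save("t6.png",cv2.resize(c["image"][80:280,190:490],None,fx=2.5,fy=2.5,interpolation=2))
s=cam("scene"); save("s6.png",cv2.resize(s["image"][120:320,190:430],None,fx=3,fy=3,interpolation=2)); 
o=ctrl.get_obs(); print(o["ee_pos"],o["force"],o["time_s"])
E
```

```text
time_s: 29.75
ee_pos: [0.6271, 0.2256, 0.2906]
eef_rot: [3.141, -0.004, 0.403]
force: [0.4, -0.0, -0.1]
grip_width: 0.0468
time_s: 30.58
ee_pos: [0.3725, 0.3278, 0.287]
eef_rot: [-3.141, -0.001, 0.406]
force: [0.0, -0.4, 0.1]
grip_width: 0.0473
[0.3750145  0.32694745 0.28666627] [ 1.20126149 -0.40726856 -0.35481296] 30.6833
```

View pics/t6.png

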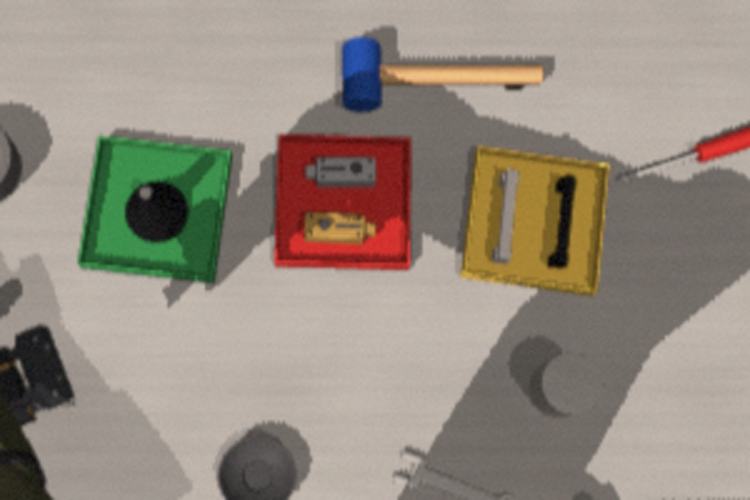

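View pics/s6.png

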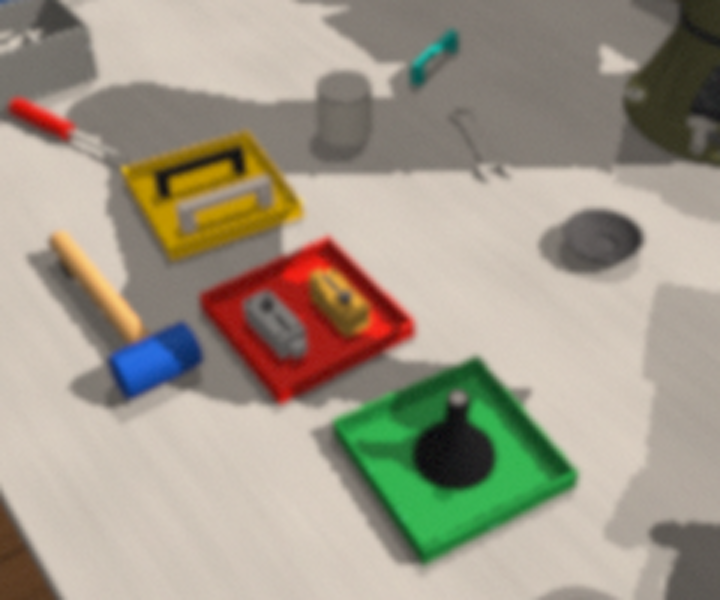

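```bash
python3 -c "
from station import hand_in; print(hand_in())"
```

```text
the job is handed in; nothing more can be done
None
```

The sorting is done and handed in at about 31 s on the robot's clock, well under the 128 s limit.

- **Placed:** the zinc latch and the middle-sized brass latch are in the red tray. The aluminium and black drawer pulls are in the yellow tray, and the black funnel is in the green tray, moved in that order.
- **Last checks:** the final top and scene pictures show all five pieces upright on their tray floors, clear of the rims and of each other. The tin and mallet appear in the same place in the images as at the start, and the gripper was empty and clear of everything.
- **Forces:** the highest reading I saw was about 9 N, when setting down the aluminium pull.
- **Disagreements:** the first angle I measured for the black pull, from the colour mask, was about 3 to 5° off what I later saw. I corrected it with the wrist camera before gripping. No check failed.

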